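# Show the large bolt to the inspection camera

### The arm

A 6-joint arm with a two-finger parallel gripper is mounted at the origin on a cart in front of the work surface, level with it; the furniture and walls round the work are solid. World frame = base frame: x ahead of the robot, y to its left, z up, the work surface at z = 0. Lengths are in m, angles in rad, forces in N, time in s.
With the tool pointing down it reaches from about 0.375 to 0.9 m from the base axis. Payload 3.1 kg.
Tool frame: the origin (TCP) lies at the centre of the arm's flange, where the gripper is bolted on; the fingertips stand 173 mm ahead of it and the grasp point (between the pads) lies 155 mm ahead of it; z points along the fingers, x is the direction in which the jaws open and shut, and the axes are right-handed (so a half turn about z gives the same grasp; the last joint's range is limited). The gripper opens to 85 mm and grips with 20 to 120 N. Pads are 22 mm wide; open, the fingers measure 114 mm over their backs; the gripper's body (76 mm by 85 mm) begins 54 mm behind the grasp point. The pads swing forward as they close: fully open they stand 13 mm farther back than shut.
Start: joints at [-1.353, 0.527, 1.433, -0, 1.181, -0.178], TCP at [0.241, -0.577, 0.405] pointing down, gripper open.
Joint ranges: [-3.08, 3.08], [-0.75, 2.2], [0.22, 2.44], [-1.43, 4.57], [0, 2.65], [-2.85, 2.85]. Speed limits (rad/s): [2.79, 2.79, 3.14, 3.14, 3.14, 3.14].

### API

Orientations are given as a unit quaternion [x, y, z, w].
In Python, from station import manip gives the robot as it stands.
- The arm moves only by the shell command python3 -m jog 'ROWS' [OPENING] [FORCE]. ROWS is JSON, a list that holds one entry, the list of rows, each a list of 4 numbers: the shift along the world's x, y, z in mm, then the turn about the world's z in degrees. A call has exactly 8 rows; each row shifts and turns the commanded pose from where the row before left it; what a row does not reach is not made up. A row lasts 1/8 s, in which the tool goes at most 62.5 mm and 10.7 degrees, less where a joint would pass 70% of its speed; a pose out of reach is approached as far as the arm can. A call is refused whole if a number of a shift passes 62.5 or a number of a turn 10.7, either way. A call with a gripper value outside its range is refused whole. OPENING is the opening in per cent of the stroke, from 0 (shut) to 100 (fully open), set as the call begins (- or left out, the last holds). The fingers move at their own pace and stop on an object; FORCE is the grip in N (left out, the last holds). Time passes only in rows, so rows that do not move let the fingers close, or fill a call up. It gives the time, the measured TCP pose, the force and the opening at its end, in the units of the state.
- manip.sense(): the state, without advancing time (a new reading comes with each control period).
- manip.snapshot(name): name is "side" or "top"; returns the picture (400x640x3 uint8, red, green, blue); there is no depth.
- manip.camera_info(name): a dict with "fx", "fy", "cx", "cy" (pixels), "R" (3x3) and "t" (3): a world point X has camera coordinates R X + t. Camera axes: x right, y down, z forward; pixel columns grow to the right and rows downward; lengths in m; the calibration is good to about 2 mm. A picture is of the moment at which its call begins. camera_info takes no time and is no camera call.
- manip.sign_off(): hands the job in, once; it reports no verdict.
The state is a dict: "t": time; "q": joint angles; "qd": joint speeds; "tau": joint torques, N m; "tcp_pos": TCP position; "tool_rot": TCP orientation; "force": force on the tool from outside, world axes, zero at the start; "ft_torque": the same for the moment, N m; "finger_gap": opening from 0.0 (shut) to 1.0 (fully open).
Only numpy, scipy, OpenCV 4.12 (cv2) and the standard library are available. Lean on these libraries where they do the work, as an engineer would, in place of code of your own. Each camera call takes 0.05 s, during which the arm holds its last target. There are 200 camera calls.

### The job

Lift the loose lid off the steel tin by its knob and set it down flat, knob up, on the middle of the rubber mat; then take the larger of the two bolts out of the tin and present it to the inspection camera: hold it level in the air with its hexagonal head squarely facing the lens, the end face of the head on the lens axis and 100 mm in front of the lens. Finish while still holding the bolt there steadily; leave the smaller bolt in its notches and the other things on the bench where they are, and do not bump the camera.

Things in the scene. Friction and masses are not known exactly. Their poses are not given: they have to be found in the camera images.
- tin: Open grey steel tin fixed to the bench, 120 (x) x 150 (y) x 58 mm high, walls and floor 3 mm; origin at the centre of its underside, x and y along its sides, z up. In it two bolts lie level, parallel to its x, at y = +30 and -30 mm (which is where varies), heads towards its +x side. Beside each shank: 34 mm to the wall, 46 mm to the other bolt, so open the fingers only part way in there.
- rack (a point): Point in the tin at x = -3.5 mm, y = 0, 34 mm above the bench, midway between the two V-notched bars (6 mm thick, along the tin's y, at x = +20.5 and -27.5 mm) on which both shanks rest. Between the bars 42 mm of each shank are free to be gripped from above, the fingers closing along the tin's y.
- lid: Loose flat grey lid, 126 (x) x 156 (y) mm, plate 3 mm thick, with a lip 6 mm deep below it (3 mm play in the tin); 0.15 to 0.31 kg. At the start it lies on the tin's rim, turned as the tin is. Origin at the centre of the plate's underside (58 mm above the bench at the start, 9 mm above it when on the mat), z up.
- lid_knob (a point): Middle of the grip of the lid's knob: an upright black cylinder 24 mm in diameter, from 10 to 37 mm above the underside of the lid plate; this point lies on its axis, 25 mm above the underside of the plate.
- mat: Flat dark rubber mat, 200 x 200 x 3 mm, fixed on the bench to the left of the tin; origin at the centre of its underside. The lid goes on it, the lid's centre within 60 mm of the mat's centre, turned any way.
- large_bolt: The larger plain steel hex bolt, 70 mm long: head 26 mm across the flats (29 over corners), 11 mm thick; shank 15.6 mm in diameter; 0.12 kg. Origin at the centre of the head's end face; z runs along the shank to the tip. It lies level, axis 34 mm above the bench, origin 35 mm from the tin's centre line on its +x side; the free length between the bars is centred 38.5 mm from the origin.
- bolt_tip (a point): Centre of the free end of the large bolt's shank, 70 mm from its head's end face.
- small_bolt: The smaller hex bolt, 58 mm long, head 19 mm across the flats (22 mm over the corners), shank 11.8 mm in diameter; origin at the centre of its head's end face, z along the shank. Lies in the other pair of notches; leave it there (it may shift by less than 20 mm).
- camera: Inspection camera on a stand fixed to the bench: round base 84 mm across, post, grey box 62 x 46 x 46 mm, black lens barrel 40 mm across. Origin at the centre of the base's underside. The lens looks level along the camera's -x, roughly towards the robot: lens axis 200 mm above the bench, lens face 55 mm from the origin towards -x, top of the box at 225 mm. Do not bump it.
- view_point (a point): The point in the air on the lens axis, 100 mm in front of the lens face, 200 mm above the bench (155 mm from the camera's origin along its -x axis), where the centre of the bolt head's end face must be, the shank pointing straight away from the lens.
- spanner: Combination spanner lying flat, 32 x 194 x 7 mm, beyond the tin, in front of the toolbox; bystander, leave it. Origin at the centre of its underside.
- coupling: Steel coupling standing upright, 34 mm across, 47 mm high; bystander, leave it. Origin at the centre of its underside.
- measure: Tape measure, 38 x 84 x 66 mm, to the right of the tin; bystander, leave it. Origin at the centre of its underside.

How it is judged:
By the outcome, as a careful person would: the job done as asked, in the order asked, and still so for the second after the job is handed in, while the arm keeps its last pose, push and grip.
It also fails if it takes over 51 s, if anything falls off the work surface, if the arm or the gripper's body presses on something with over 40 N, if the wrist force passes 120 N, or if a joint passes its speed limit or range.

## Working session

There is one attempt and no reset: what is moved stays moved. The work goes in short steps, Python scripts to look and compute and a shell command to move; the robot and the scene stay as the last step left them, time stands still between calls to the robot, and variables do not carry over. Pictures are saved under pics/ and viewed, about 8 in all and at most 12, crops included, and the job is handed in when it is done.

```bash
mkdir -p pics
python3 - <<'E'
from station import manip
import cv2
for n in("side","top"):
    cv2.imwrite(f"pics/{n}0.png",manip.snapshot(n)[:,:,::-1])
    c=manip.camera_info(n);print(n,c)
s=manip.sense();print(s)
E
```

```text
side {'fx': 379.1291978365223, 'fy': 379.1291978365223, 'cx': 320.4862787297075, 'cy': 201.83654325302, 'R': array([[-0.98886981, -0.14872029,  0.00433206],
       [-0.07604546,  0.48018617, -0.87386403],
       [ 0.12788112, -0.86446719, -0.48615111]]), 't': array([0.54063122, 0.09860326, 1.05312885])}
top {'fx': 417.0173576551228, 'fy': 417.0173576551228, 'cx': 316.8051579516705, 'cy': 199.58924494346616, 'R': array([[ 0.01896295, -0.99981956,  0.00112138],
       [-0.99273297, -0.01896182, -0.11883476],
       [ 0.11883458,  0.00114022, -0.99291341]]), 't': array([0.13223474, 0.53796891, 1.2418172 ])}
{'t': 0.1, 'q': array([-1.35346741e+00,  5.28401614e-01,  1.43379184e+00, -2.79453826e-06,
        1.18140366e+00, -1.78531909e-01]), 'qd': array([-0.00173179, -0.0031413 , -0.00134927, -0.00286987,  0.00012343,
        0.00061244]), 'tau': array([ 1.66918194e-04, -4.43303955e+01, -1.78586894e+01, -3.11679951e-04,
        3.83563922e-03,  1.90623120e-05]), 'tcp_pos': array([ 0.24094163, -0.57635198,  0.40380805]), 'tool_rot': array([ 8.32346736e-01, -5.54254370e-01, -7.23190521e-04, -6.93870504e-04]), 'force': array([-0.28542881, -0.63754425,  0.67607281]), 'ft_torque': array([ 0.0021688 ,  0.02799446, -0.00908408]), 'finger_gap': 0.9954485838760689}
```

View pics/top0.png

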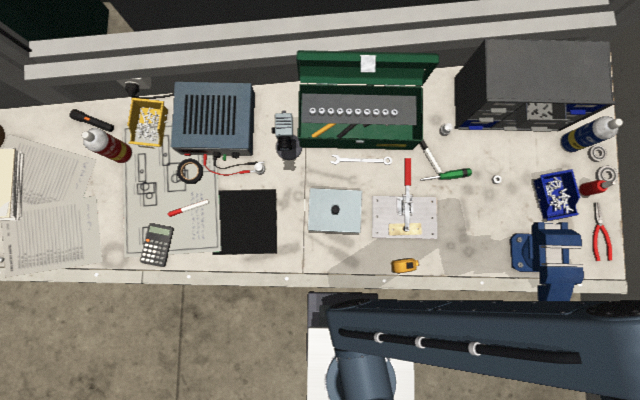

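View pics/side0.png

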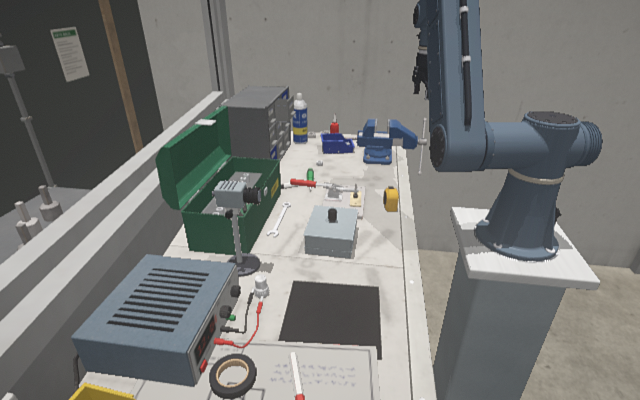

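The top view shows the lid at about (335,210) with its knob, the mat at (248,222), the camera at (285,125–155) and the coupling at (260,168). The side view shows the lens barrel at about (252,196) and the camera base at about (243,264). Next I'll measure these.

```bash
cat > h.py <<'E'
import numpy as np,cv2
from station import manip
C={n:manip.camera_info(n) for n in("side","top")}
def ray(n,p):
    c=C[n];d=np.array([(p[0]-c["cx"])/c["fx"],(p[1]-c["cy"])/c["fy"],1.]);R=np.array(c["R"])
    return -R.T@c["t"],R.T@d
def onz(n,p,z):
    o,d=ray(n,p);return o+d*(z-o[2])/d[2]
def tri(ps,pt):
    A=[];b=[]
    for n,p in(("side",ps),("top",pt)):
        o,d=ray(n,p);d/=np.linalg.norm(d);P=np.eye(3)-np.outer(d,d);A.append(P);b.append(P@o)
    return np.linalg.lstsq(np.vstack(A),np.hstack(b),rcond=None)[0]
def proj(n,X):
    c=C[n];v=c["R"]@np.asarray(X)+c["t"];return v[:2]/v[2]*[c["fx"],c["fy"]]+[c["cx"],c["cy"]]
def crop(n,img,x,y,w,h,k,name):
    cv2.imwrite("pics/"+name,cv2.resize(img[y:y+h,x:x+w,::-1],None,fx=k,fy=k,interpolation=cv2.INTER_CUBIC))
E
python3 - <<'E'
from h import *
np.set_printoptions(precision=4,suppress=True)
t=cv2.imread("pics/top0.png");s=cv2.imread("pics/side0.png")
g=cv2.cvtColor(t,6)
def comp(m,x,y):
    n,l=cv2.connectedComponents(m.astype(np.uint8),connectivity=4);return (l==l[y,x])
print("lid px",t[200,320],t[215,350],"mat",t[220,248],"knob",t[210,335], "bench",t[182,330],t[240,330])
m=comp((g<40),248,220);c=cv2.findContours(m.astype(np.uint8),0,1)[0][0];r=cv2.minAreaRect(c)
P=np.array([onz("top",p,.003) for p in cv2.boxPoints(r)]);print("mat",P.mean(0),np.linalg.norm(P[0]-P[1]),np.linalg.norm(P[1]-P[2]),r)
hsv=cv2.cvtColor(t,40).astype(int)
m=(abs(t.astype(int)-t[200,320].astype(int)).max(2)<14);m=comp(m,320,200).astype(np.uint8)
c=max(cv2.findContours(m,0,1)[0],key=cv2.contourArea);r=cv2.minAreaRect(c);P=np.array([onz("top",p,.061) for p in cv2.boxPoints(r)])
print("lid",P.mean(0),P,np.linalg.norm(P[0]-P[1]),np.linalg.norm(P[1]-P[2]),r)
k=g[195:225,320:350]<70;y,x=np.nonzero(k);kt=(x.mean()+320,y.mean()+195);print("knob",kt,k.sum(),onz("top",kt,.095),x.min(),x.max(),y.min(),y.max())
a=np.hstack([cv2.resize(t[95:245,255:375],None,fx=4,fy=4,interpolation=2),])
b=cv2.resize(s[165:275,195:295],None,fx=4,fy=4,interpolation=2)
o=np.zeros((600,880+0,3),np.uint8);o[:600,:480]=a;o[:440,480:880]=b
cv2.imwrite("pics/z1.png",o[:, :880]) ; cv2.imwrite("pics/z1.png",cv2.resize(o,(800,545)))
E
```

```text
lid px [197 198 185] [207 208 198] mat [28 28 31] knob [55 53 59] bench [196 209 218] [187 201 209]
mat [0.4669 0.3672 0.003 ] 0.19418608786424416 0.19579500394880334 ((244.0, 221.5), (63.0, 62.0), 90.0)
lid [0.5021 0.0883 0.061 ] [[0.4421 0.169  0.061 ]
 [0.5667 0.1657 0.061 ]
 [0.562  0.0066 0.061 ]
 [0.4376 0.0117 0.061 ]] 0.12457842919176317 0.1591662646606288 ((334.8099670410156, 209.990966796875), (53.17784118652344, 41.66707229614258), 2.726310968399048)
knob (np.float64(334.98), np.float64(209.52)) 50 [0.4999 0.0892 0.095 ] 12 18 11 18
```

View pics/z1.png

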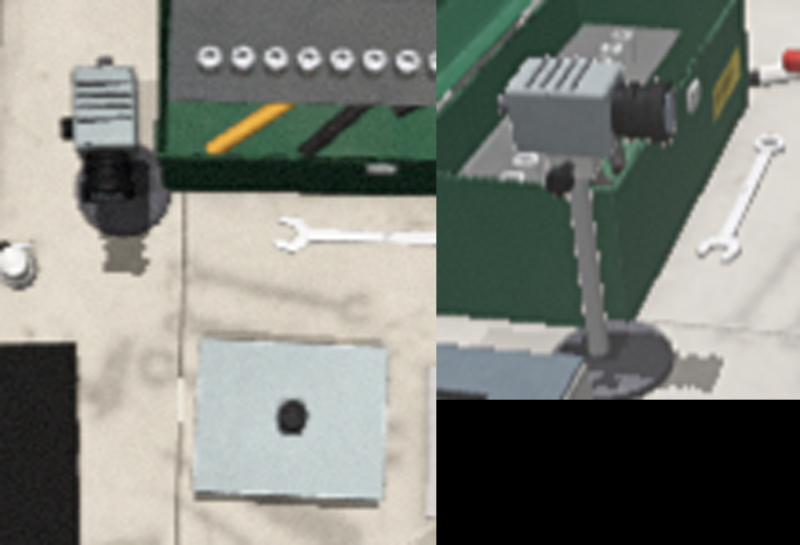

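Lid: 125 × 159 mm as measured, yaw about -1.6°, knob at (0.501, 0.089). Mat: (0.467, 0.367). Both match the given sizes. Now I'll measure the camera while the arm moves over; the saved pictures are enough for that.

```bash
python3 -m jog '[[[16,42,0,-1.5],[16,42,0,-1.5],[16,42,0,-1.5],[16,42,0,-1.5],[16,42,0,-1.5],[16,42,0,-1.5],[16,42,0,-1.5],[16,42,0,-1.5]]]' 100
python3 - <<'E'
from h import *
np.set_printoptions(precision=4,suppress=True)
t=cv2.imread("pics/top0.png");s=cv2.imread("pics/side0.png")
for y in range(108,164,1): print(y,*["%3d"%v for v in cv2.cvtColor(t,6)[y,268:308]])
k=cv2.resize(t[105:165,262:312],None,fx=10,fy=10,interpolation=2)
cv2.imwrite("pics/z2.png",k)
E
```

```text
t: 1.1
tcp_pos: [0.3692, -0.2392, 0.4045]
tool_rot: [0.769, -0.639, -0.0, -0.0]
force: [0.3, -0.6, -0.4]
finger_gap: 1.0
108 217 214 217 221 218 219 217 217 217 216 214 211 214 216 216 216 216 214 217 217 218 213 211 215 213 212 211 212 212 208 131  37  23  80  98 104 102  98 100  99
109 215 215 217 220 218 220 217 217 218 218 215 212 212 216 216 218 214 218 216 217 215 216 213 215 210 210 211 214 212 206 133  34  21  80 100  98 101 107 100  97
110 214 216 217 215 216 214 218 217 216 214 214 214 217 213 181 165 161 175 207 218 213 215 216 214 213 211 212 214 214 212 129  32  22  80  98 104 102 101  99  99
111 214 216 214 218 217 217 215 215 212 212 213 216 215 175 114  95  90 107 194 218 218 216 216 214 216 215 211 212 213 209 141  49  26  79 100 104 102 102 102 103
112 216 211 216 214 218 218 216 212 208 211 211 209 213 164  99  95  88 101 186 215 216 212 217 210 214 220 212 215 214 217 138  49  22  67  95 104 102 100 101  99
113 216 214 214 216 217 217 211 189 175 178 186 177 168 144 127 162 174 176 169 170 166 169 163 166 197 212 213 214 213 210 137  40  29  76 100  98  99  97 101
[... 7504 characters left out ...]
 213 216 215 213 211 211 215 213 160 198 216
160 214 217 219 218 217 217 216 221 218 217 218 217 217 217 163 129 112 112 109  96  87  86  99 103 104 105 124 187 210 212 213 219 216 215 215 215 213 154 187 216
161 214 215 219 215 218 221 219 221 220 221 219 219 222 218 214 208 155 119 113 113 114 114 112 114 111 119 186 216 214 213 214 214 216 216 218 218 215 150 187 217
162 215 212 216 220 218 219 219 218 220 221 220 220 220 220 216 171 127 117 112 113 112 114 112 111 113 107 131 194 216 217 217 219 215 214 217 214 216 151 185 211
163 217 214 215 216 218 219 223 220 221 220 217 217 221 218 217 167 118 113 117 112 115 110 110 106 110 112 132 192 215 217 218 215 218 218 211 216 213 146 185 213
```

View pics/z2.png

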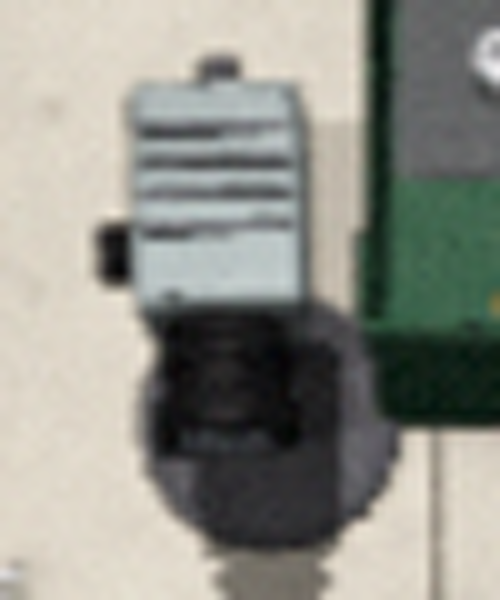

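The crop shows the box from about (275,113) to (291,134), the lens barrel ending near (284.5,149), and the base circle centred near (288.6,146.6) with a radius of about 13 px (42 mm, as given). I'll fit the yaw at sub-pixel level.

Run:
```python
from h import *
np.set_printoptions(precision=4,suppress=True)
t=cv2.imread("pics/top0.png");g=cv2.cvtColor(t,6).astype(float)
s=cv2.imread("pics/side0.png");gs=cv2.cvtColor(s,6)
def vert(rows,c0,c1,lev):   # column where profile crosses lev, rising or falling
    o=[]
    for r in rows:
        p=g[r,c0:c1+1];i=np.nonzero(np.diff(np.sign(p-lev)))[0][0];o.append((c0+i+(lev-p[i])/(p[i+1]-p[i]),r))
    return np.array(o)
def hor(cols,r0,r1,lev):
    o=[]
    for c in cols:
        p=g[r0:r1+1,c];i=np.nonzero(np.diff(np.sign(p-lev)))[0][0];o.append((c,r0+i+(lev-p[i])/(p[i+1]-p[i])))
    return np.array(o)
def yaw(n,o,z,perp=0):
    P=np.array([onz(n,p,z)[:2] for p in o]);u=np.linalg.svd(P-P.mean(0))[2][0];a=np.degrees(np.arctan2(u[1],u[0]))-perp
    return (a+90)%180-90,P.mean(0)
print("rbot",yaw("top",vert(range(119,134),292,295,145),.179))
print("rtop",yaw("top",vert([119,122,125,126,129,130,131,132,133],289,292,148),.223))
print("ltop",yaw("top",vert([119,120,121,122,123,124,125,126],272,275,197),.223))
f=hor(range(282,290),132,136,130);print("front",yaw("top",f,.223,90))
b=hor(range(286,291),111,115,195);print("rear",yaw("top",b,.223,90))
for r in(119,122,125):   # slots: darkness centroid
    pass
for a,bb in((116,120),(119,123),(122,126),(126,130)):
    o=[]
    for c in range(277,290):
        w=np.clip(180-g[a:bb,c],0,None);o.append((c,(w*np.arange(a,bb)).sum()/w.sum()))
    print("slot",yaw("top",o,.225,90)[0])
print("base",onz("top",(288.6,146.6),.004))
print("lens sides",[onz("top",p,.2) for p in ((277.2,148),(291.3,148))])
for y in range(180,212):print(y,*["%3d"%v for v in gs[y,230:270]])
# row/col ranges for base in side view
```

```text
rbot (np.float64(2.4004640807318083), array([0.7209, 0.2125]))
rtop (np.float64(3.5387570136066984), array([0.7036, 0.2137]))
ltop (np.float64(1.5972306781357588), array([0.7162, 0.2605]))
front (np.float64(1.6045462691814834), array([0.6843, 0.2282]))Traceback (most recent call last):
  File "<stdin>", line 22, in <module>
  File "<stdin>", line 13, in hor
IndexError: index 0 is out of bounds for axis 0 with size 0
```

```bash
python3 -m jog '[[[16,41,0,-1.6],[16,41,0,-1.6],[16,41,0,-1.6],[16,41,0,-1.5],[16,41,0,-1.5],[16,41,0,-1.5],[16,41,0,-1.5],[16,41,0,-1.5]]]'
```

```text
t: 2.1
tcp_pos: [0.4972, 0.0888, 0.4045]
tool_rot: [-0.697, 0.717, 0.0, -0.0]
force: [-0.0, -0.5, -0.6]
finger_gap: 0.999
```

Run:
```python
from h import *
np.set_printoptions(precision=4,suppress=True)
t=cv2.imread("pics/top0.png");g=cv2.cvtColor(t,6).astype(float)
s=cv2.imread("pics/side0.png");gs=cv2.cvtColor(s,6)
def yaw(n,o,z,perp=0):
    P=np.array([onz(n,p,z)[:2] for p in o]);u=np.linalg.svd(P-P.mean(0))[2][0];a=np.degrees(np.arctan2(u[1],u[0]))-perp
    return (a+90)%180-90,P.mean(0)
for a,bb in((116,120),(119,123),(122,126),(126,130)):
    o=[]
    for c in range(277,290):
        w=np.clip(180-g[a:bb,c],0,None);o.append((c,(w*np.arange(a,bb)).sum()/w.sum()))
    print("slot",yaw("top",o,.225,90)[0])
print("base",onz("top",(288.6,146.6),.004))
print("lens sides",[onz("top",p,.2) for p in ((277.2,148),(291.3,148))])
cv2.imwrite("pics/z3.png",cv2.resize(s[170:275,195:295],(570,598),interpolation=cv2.INTER_CUBIC))
for y in range(184,208):print(y,*["%3d"%v for v in gs[y,240:268]])
```

```text
slot 3.9109662473803724
slot 0.4647015883692802
slot 1.4134936037610828
slot 6.483816653324936
base [0.7062 0.2351 0.004 ]
lens sides [array([0.6529, 0.2514, 0.2   ]), array([0.6536, 0.2135, 0.2   ])]
184 188 188 189 187 170 138 146 138 136 136 136 137 137 136 115  74  63  67  65  67  68  67  68  72  92  69  66  65
185 186 188 189 179 146 106 128 139 137 137 137 138 139 124  81  71  63  67  67  69  68  66  61  65  83  64  64  63
186 189 189 185 169 114  89 109 141 139 140 139 141 137  99  75 131  76  67  66  65  68  64  65  78  70  67 101  66
187 189 188 177 148  95  72  86 146 105  96 101 144 119  73  64 106  66  60  58  54  67  67  87  76  64 122 184  93
188 189 181 155 116  75  56  60 109  65  53  58 103  80  59  59  65  60  56  49  48  74  71  86  63  93 187 180  99
189 187 173 131  88  62  58  56  68  65  49  56  62  58  58  65  65  67  55  48  66  87  72  69  71 142 187 142  97
190 179 155 108  79  70  70  61  65  67  48  65  67  66  62  66  66  67  55  74  89  77  68  60  77 156 144 125  93
191 147 120  94  72  69  70  59  63  63  48  67  68  64  64  65  67  63  61 122  98  70
[... 1184 characters left out ...]
  68
202  99 102 103  89  65  54  70  62  40  48  50  40  50  52  44  44  43  44  48  63  66  66  65  65  67  68  68  67
203  98 101 102  94  82  72 117 141  83 105 107  71  94 106  53  45  47  53  55 108  70  65  68  66  68  67  67  67
204 100 101 102  96 103  81 124 142 112 123 116 102  88  93  60  57  66 110  69  93  68  64  67  67  67  67  69  67
205  99 100 101  96  97  80 100 122 119 119  98  99  71  65  63  65  70  94  67  69  64  67  66  67  67  67  68  68
206  98 102 104 112  86  77  86 122 121 109  85  77  64  63  63  63  65  68  64  63  67  66  68  65  68  65  68  68
207  98 101  98  96  86  80  81 125 118  97  79  66  64  65  64  64  65  66  66  65  65  66  66  67  66  67  68  68
```

View pics/z3.png

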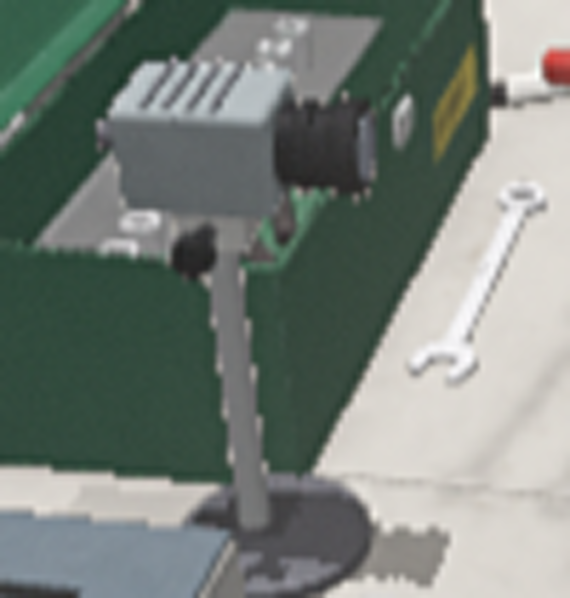

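```bash
python3 -m jog '[[[0,0,-18,0],[0,0,-18,0],[0,0,-18,0],[0,0,-18,0],[0,0,-18,0],[0,0,-18,0],[0,0,-18,0],[2,0,-18,0]]]' 60
```

```text
t: 3.1
tcp_pos: [0.4988, 0.0874, 0.2599]
tool_rot: [-0.697, 0.717, 0.0, -0.0]
force: [1.0, 0.3, 0.1]
finger_gap: 0.6
```

The lens front is near (259,196) in the side view and (284.3,149) in the top view. Lens axis at (0.653, 0.2325), base at (0.706, 0.235), yaw about +2.6°, so the view point is about (0.552, 0.228, 0.200). Now I'll grip the knob.

```bash
python3 -m jog '[[[1,1,-6,0],[1,0,-7,0],[0,0,-6,0],[0,0,0,0],[0,0,0,0],[0,0,0,0],[0,0,0,0],[0,0,0,0]]]' && python3 -m jog '[[[0,0,0,0],[0,0,0,0],[0,0,0,0],[0,0,0,0],[0,0,0,0],[0,0,0,0],[0,0,0,0],[0,0,0,0]]]' 0 50 && python3 -m jog '[[[0,0,5,0],[0,0,10,0],[0,0,10,0],[0,0,20,0],[0,0,20,0],[0,0,20,0],[0,0,15,0],[0,0,0,0]]]'
```

```text
t: 4.1
tcp_pos: [0.501, 0.0884, 0.2419]
tool_rot: [-0.697, 0.717, -0.0, 0.0]
force: [0.1, -0.2, -0.7]
finger_gap: 0.598
t: 5.1
tcp_pos: [0.501, 0.0883, 0.2419]
tool_rot: [-0.697, 0.717, -0.0, 0.0]
force: [-0.7, -0.5, 5.4]
finger_gap: 0.261
t: 6.1
tcp_pos: [0.5012, 0.0884, 0.343]
tool_rot: [-0.697, 0.717, -0.001, 0.001]
force: [-0.2, -0.0, -3.2]
finger_gap: 0.26
```

The lid is held (gap about 22–24 mm, weight about 3 N). Next: carry it over the mat and lower it.

```bash
python3 -m jog '[[[-4,35,0,0],[-4,35,0,0],[-4,35,0,0],[-4,35,0,0],[-4,35,0,0],[-4,35,0,0],[-5,35,0,0],[-5,34,0,0]]]' && python3 -m jog '[[[0,0,-20,0],[0,0,-25,0],[0,0,-25,0],[0,0,-25,0],[0,0,-20,0],[0,0,-15,0],[0,0,-10,0],[0,0,0,0]]]'
python3 - <<'E'
from h import *
a=manip.snapshot("top")[150:270,190:390];b=manip.snapshot("side")[170:345,260:440]
o=np.zeros((590,790,3),np.uint8);o[:240,:400]=cv2.resize(a,None,fx=2,fy=2);o[240:,:360]=cv2.resize(b,None,fx=2,fy=2);
o[:300,405:785]=cv2.resize(a[20:90,110:185],(380,300),interpolation=2)
cv2.imwrite("pics/z4.png",o[:,:,::-1])
E
```

```text
t: 7.1
tcp_pos: [0.4664, 0.3683, 0.3404]
tool_rot: [-0.697, 0.717, 0.0, -0.001]
force: [0.6, 0.0, -3.3]
finger_gap: 0.264
t: 8.1
tcp_pos: [0.4668, 0.3672, 0.2009]
tool_rot: [-0.697, 0.717, 0.0, -0.001]
force: [-0.4, 0.2, -1.7]
finger_gap: 0.265
```

View pics/z4.png

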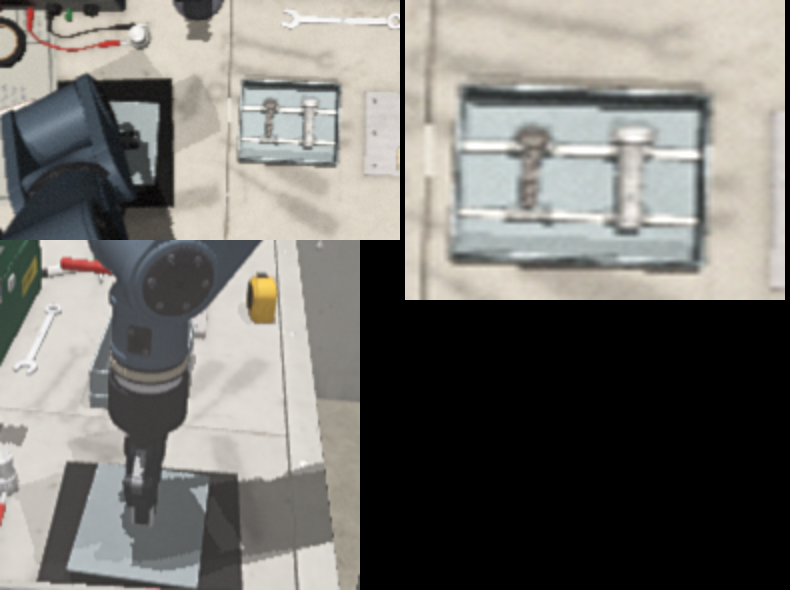

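The crop shows the tin open, with the small bolt at left and the large bolt at right (tin y = -30), both heads towards +x. The lid is over the middle of the mat. Now I'll lower it the last few mm.

```bash
python3 -m jog '[[[0,0,-2,0],[0,0,-2,0],[0,0,-1,0],[0,0,-1,0],[0,0,0,0],[0,0,0,0],[0,0,0,0],[0,0,0,0]]]'
```

```text
t: 9.2
tcp_pos: [0.467, 0.3674, 0.1957]
tool_rot: [-0.697, 0.717, -0.0, 0.0]
force: [0.6, -0.6, -2.4]
finger_gap: 0.269
```

```bash
python3 -m jog '[[[0,0,-0.5,0],[0,0,-0.5,0],[0,0,-0.5,0],[0,0,-0.5,0],[0,0,0,0],[0,0,0,0],[0,0,0,0],[0,0,0,0]]]'
python3 - <<'E'
from h import *
np.set_printoptions(precision=4,suppress=True)
t=manip.snapshot("top")
cv2.imwrite("pics/t5.png",t[:,:,::-1])
g=cv2.cvtColor(t,7).astype(int)
for y in range(186,236):print(y,*["%3d"%v for v in g[y,318:364]])
E
```

```text
t: 10.2
tcp_pos: [0.467, 0.3674, 0.1937]
tool_rot: [-0.697, 0.717, -0.0, 0.0]
force: [-0.7, 0.1, -2.5]
finger_gap: 0.266
186 181 182 175 179 175 183 186 191 194 192 194 196 199 202 198 196 195 197 201 201 204 203 210 210 207 207 203 210 210 211 207 209 200 203 201 206 205 204 203 204 202 200 200 203 209 210
187 160 159 153 155 157 174 182 184 181 183 184 190 191 189 188 182 186 191 197 195 198 199 204 205 202 200 205 208 206 209 210 208 204 201 201 203 205 202 199 200 199 200 204 205 208 215
188 162 161 157 157 155 157 157 155 151 151 149 152 151 151 152 150 158 161 163 164 163 162 172 174 173 171 174 173 178 178 181 181 194 197 198 196 197 192 186 189 190 194 202 202 209 206
189 150 151 143 140 161 169 171 163 158 156 154 154 154 150 145 144 150 153 155 150 148 154 155 157 157 151 157 160 163 165 167 169 170 167 167 161 161 155 160 159 163 184 193 199 201 204
190 140 142 150 165 212 228 228 213 216 203 194 195 189 175 165 156 149 141 133 127 133 141 136 129 119 122 148 157 168 162 162 163 163 158 153 151 151 144 148 147 150 173 185 189 198 203
191  76  72  77  82 102 108 109  99 101
[... 7720 characters left out ...]
  94  97  97 100 101 102  99 104 107 113 110 119 119 107 104 106 107 101  96  87  81  86  87  82  92  99  92  98 168 201 211 214 219 213
233 217 214 211 204 190 174 166 168 168 165 168 168 167 163 166 171 166 171 171 172 173 176 182 186 198 196 196 198 197 150 123 116 118 121 120 120 125 123 122 129 192 213 214 212 213 212
234 217 214 214 209 199 192 186 183 181 184 179 180 176 171 178 177 174 177 179 179 181 181 187 192 196 196 205 207 207 203 201 203 206 207 206 211 210 214 213 207 214 212 210 209 213 213
235 213 215 215 215 206 201 197 194 189 188 185 179 177 175 179 178 178 176 177 175 175 179 178 183 185 186 189 196 199 202 203 208 210 211 212 218 216 215 217 216 212 206 208 212 215 217
```

```bash
python3 -m jog '[[[0,0,-0.5,0],[0,0,-0.5,0],[0,0,-0.5,0],[0,0,-0.5,0],[0,0,-0.5,0],[0,0,0,0],[0,0,0,0],[0,0,0,0]]]'
python3 - <<'E'
from h import *
np.set_printoptions(precision=4,suppress=True)
print("shank",onz("top",(344,208),.038),onz("top",(344,218),.038),"head",onz("top",(344.6,199.4),.045),"tip",onz("top",(343.4,222.7),.034))
print("lens tri",tri((259.3,195.7),(284.3,149)))
E
```

```text
t: 11.25
tcp_pos: [0.4669, 0.3674, 0.1929]
tool_rot: [-0.697, 0.717, -0.0, 0.0]
force: [-2.7, -1.2, 9.8]
finger_gap: 0.266
shank [0.5105 0.0595 0.038 ] [0.4801 0.0591 0.038 ] head [0.536  0.0584 0.045 ] tip [0.4661 0.0605 0.034 ]
lens tri [0.6501 0.2321 0.1995]
```

Contact at exactly the predicted height (0.1929, 9.8 N). The bolt measures 70 mm (head face x = 0.536, tip 0.466, y = 0.059), so the grip point is (0.4975, 0.059). The lens by triangulation is (0.650, 0.232, 0.1995), matching the given height. Releasing now.

```bash
python3 -m jog '[[[0,0,0.5,0],[0,0,0,0],[0,0,0,0],[0,0,0,0],[0,0,0,0],[0,0,0,0],[0,0,10,0],[0,0,20,0]]]' 60 && python3 -m jog '[[[0,0,30,0],[0,0,30,0],[4,-45,0,0],[5,-55,0,0],[5,-55,0,0],[5,-55,0,0],[5,-55,0,0],[5,-43,0,0]]]' 40 && python3 -m jog '[[[0,0,-10,0],[0,0,0,0],[0,0,0,0],[0,0,0,0],[0,0,0,0],[0,0,0,0],[0,0,0,0],[0,0,0,0]]]' 40
python3 - <<'E'
from h import *
a=manip.snapshot("top");b=manip.snapshot("side")
cv2.imwrite("pics/t6.png",a[:,:,::-1]);cv2.imwrite("pics/s6.png",b[:,:,::-1])
o=np.zeros((600,800,3),np.uint8);o[:500,:400]=cv2.resize(b[170:345,280:420],(400,500),interpolation=2);o[:400,400:]=cv2.resize(a[170:270,200:300],(400,400),interpolation=2)
cv2.imwrite("pics/z6.png",o[:,:,::-1])
E
```

```text
t: 12.25
tcp_pos: [0.4668, 0.3672, 0.2218]
tool_rot: [-0.697, 0.717, 0.0, -0.001]
force: [-0.6, 0.3, -0.1]
finger_gap: 0.601
t: 13.25
tcp_pos: [0.4961, 0.0573, 0.2825]
tool_rot: [-0.697, 0.717, -0.001, 0.0]
force: [0.2, 0.5, -0.0]
finger_gap: 0.402
t: 14.25
tcp_pos: [0.496, 0.0593, 0.2717]
tool_rot: [-0.697, 0.717, 0.0, -0.0]
force: [-1.5, -0.8, 0.2]
finger_gap: 0.397
```

View pics/z6.png

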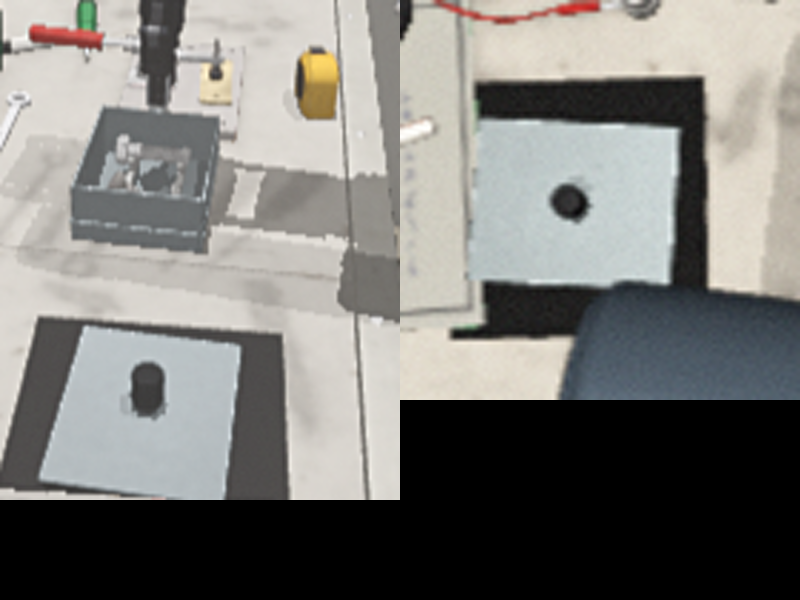

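The lid lies in the middle of the mat. In the top crop a sheet borders its left edge, so I'll check numerically whether the lid touches it.

Run:
```python
from h import *
np.set_printoptions(precision=4,suppress=True)
t=cv2.imread("pics/top0.png");s=cv2.imread("pics/s6.png");t6=cv2.imread("pics/t6.png")
for r in(195,203,220,240,252):print(r,[tuple(v) for v in t[r,210:222]])
for p in((213,250),(219.5,200),(219.5,240)):print(p,onz("top",p,.003))
c=[onz("top",(200+x/4,170+y/4),.012) for x,y in((475,118),(681,129),(672,284),(468,278))];print(np.array(c),np.mean(c,0))
cv2.imwrite("pics/z7.png",cv2.resize(s[270:400,230:420],(800,547),interpolation=2))
```

```text
195 [(np.uint8(190), np.uint8(201), np.uint8(204)), (np.uint8(188), np.uint8(200), np.uint8(203)), (np.uint8(193), np.uint8(205), np.uint8(207)), (np.uint8(187), np.uint8(198), np.uint8(204)), (np.uint8(175), np.uint8(186), np.uint8(188)), (np.uint8(152), np.uint8(159), np.uint8(161)), (np.uint8(163), np.uint8(176), np.uint8(178)), (np.uint8(184), np.uint8(196), np.uint8(200)), (np.uint8(144), np.uint8(168), np.uint8(150)), (np.uint8(69), np.uint8(89), np.uint8(69)), (np.uint8(34), np.uint8(36), np.uint8(36)), (np.uint8(32), np.uint8(34), np.uint8(35))]
203 [(np.uint8(188), np.uint8(200), np.uint8(203)), (np.uint8(191), np.uint8(203), np.uint8(205)), (np.uint8(187), np.uint8(200), np.uint8(204)), (np.uint8(192), np.uint8(203), np.uint8(206)), (np.uint8(185), np.uint8(198), np.uint8(201)), (np.uint8(137), np.uint8(144), np.uint8(149)), (np.uint8(146), np.uint8(154), np.uint8(157)), (np.uint8(179), np.uint8(192), np.uint8(195)), (np.uint8(168), np.uint8(189), np.uint8(179)), (np.uint8(98), np.uint8(113), np.uint8(102)), (np.uint8(36), np.uint8(39), np.uint8(38)), (np.uint8(27), np.uint
[... 1233 characters left out ...]
2), np.uint8(220)), (np.uint8(136), np.uint8(144), np.uint8(151)), (np.uint8(77), np.uint8(86), np.uint8(83)), (np.uint8(66), np.uint8(74), np.uint8(68)), (np.uint8(66), np.uint8(74), np.uint8(69)), (np.uint8(56), np.uint8(70), np.uint8(55)), (np.uint8(55), np.uint8(66), np.uint8(51)), (np.uint8(52), np.uint8(64), np.uint8(49)), (np.uint8(40), np.uint8(48), np.uint8(40)), (np.uint8(27), np.uint8(27), np.uint8(26)), (np.uint8(24), np.uint8(25), np.uint8(28))]
(213, 250) [0.3764 0.4591 0.003 ]
(219.5, 200) [0.5317 0.4463 0.003 ]
(219.5, 240) [0.4074 0.4405 0.003 ]
[[ 0.5381  0.1364  0.012 ]
 [ 0.5326 -0.0234  0.012 ]
 [ 0.4129 -0.0169  0.012 ]
 [ 0.4145  0.1395  0.012 ]] [0.4745 0.0589 0.012 ]
```

View pics/z7.png

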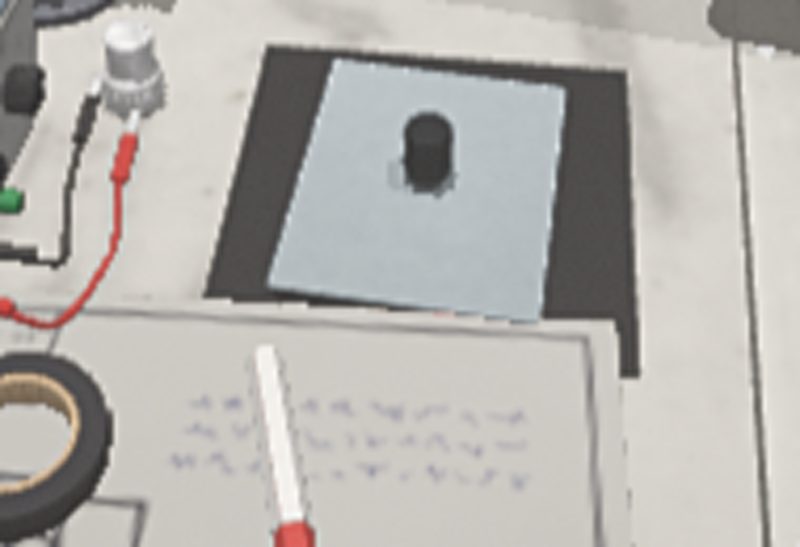

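The lid stands on its lip, which reaches y ≈ 0.4375. The sheet's edge starts at y ≈ 0.4405, so the lid is clear and flat. Next I'll grasp the bolt.

```bash
python3 -m jog '[[[1.5,0,-15,0],[0,0,-15,0],[0,0,-15,0],[0,0,-15,0],[0,0,-12,0],[0,0,-8,0],[0,0,-2,0],[0,0,0,0]]]' && python3 -m jog '[[[0,0,0,0],[0,0,0,0],[0,0,0,0],[0,0,0,0],[0,0,0,0],[0,0,0,0],[0,0,0,0],[0,0,0,0]]]' 0 70
```

```text
t: 15.35
tcp_pos: [0.4976, 0.0594, 0.1898]
tool_rot: [-0.697, 0.717, -0.0, 0.0]
force: [1.1, -0.1, -0.8]
finger_gap: 0.4
t: 16.35
tcp_pos: [0.4977, 0.0581, 0.1907]
tool_rot: [-0.698, 0.717, -0.001, -0.0]
force: [-1.3, -7.7, 3.9]
finger_gap: 0.158
```

```bash
python3 -m jog '[[[0,0,3,0],[0,0,8,0],[0,0,15,0],[0,0,25,0],[0,0,30,0],[0,0,30,0],[0,0,30,0],[0,0,25,0]]]' && python3 -m jog '[[[0,15,0,0.5],[2,25,0,0.5],[2,30,0,0.5],[2,30,0,0.5],[3,30,0,0.6],[3,23,0,0.6],[3,10,0,0.5],[0,5,0,0.5]]]' && python3 -m jog '[[[0,0,0,0],[0,0,0,0],[0,0,0,0],[0,0,0,0],[0,0,0,0],[0,0,0,0],[0,0,0,0],[0,0,0,0]]]'
python3 - <<'E'
from h import *
a=manip.snapshot("top");b=manip.snapshot("side")
cv2.imwrite("pics/t8.png",a[:,:,::-1]);cv2.imwrite("pics/s8.png",b[:,:,::-1])
o=np.zeros((600,800,3),np.uint8);o[:420,:400]=cv2.resize(a[100:205,250:350],(400,420),interpolation=2);o[:400,400:]=cv2.resize(b[150:250,230:330],(400,400),interpolation=2)
cv2.imwrite("pics/z8.png",o[:,:,::-1])
E
```

```text
t: 17.35
tcp_pos: [0.497, 0.0597, 0.3579]
tool_rot: [-0.697, 0.717, -0.001, 0.001]
force: [0.1, 0.1, -1.7]
finger_gap: 0.156
t: 18.35
tcp_pos: [0.5121, 0.228, 0.355]
tool_rot: [0.723, -0.69, -0.0, 0.001]
force: [-0.5, -0.5, -1.4]
finger_gap: 0.158
t: 19.35
tcp_pos: [0.5125, 0.2274, 0.3557]
tool_rot: [0.723, -0.691, -0.0, 0.0]
force: [0.7, 0.1, -1.1]
finger_gap: 0.156
```

View pics/z8.png

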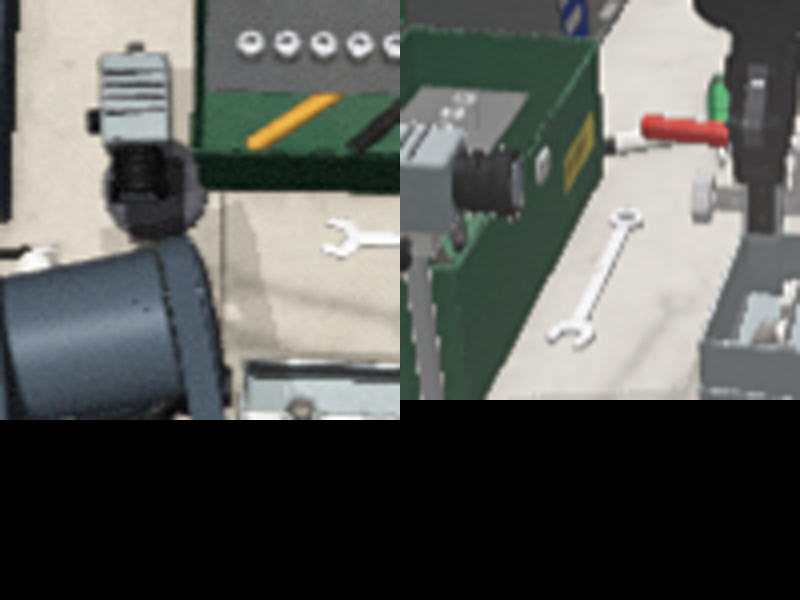

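The side crop shows the bolt held level, with its head end face at about (303.7,199) facing the lens at (259,196). Nothing was bumped and the small bolt is still in the tin. Now I'll measure the head position, height and level from the side view.

Run:
```python
from h import *
np.set_printoptions(precision=4,suppress=True)
s=cv2.imread("pics/s8.png")
def ony(p,y):
    o,d=ray("side",p);return o+d*(y-o[1])/d[1]
print("expected view px",proj("side",[.551,.228,.2]),"shank 25mm behind",proj("side",[.526,.2269,.2]),"lens",proj("side",[.650,.2323,.2]))
print("head top/bot",[proj("side",[.551,.228,.2+z]) for z in(.0145,-.0145)],proj("side",[.551,.241,.2]))
cv2.imwrite("pics/z9.png",cv2.resize(s[185:215,295:345],(800,480),interpolation=2))
```

```text
expected view px [303.4433 197.9101] shank 25mm behind [314.8052 198.5289] lens [259.0555 195.4807]
head top/bot [array([303.3261, 192.0338]), array([303.5585, 203.6875])] [302.3131 200.7494]
```

View pics/z9.png

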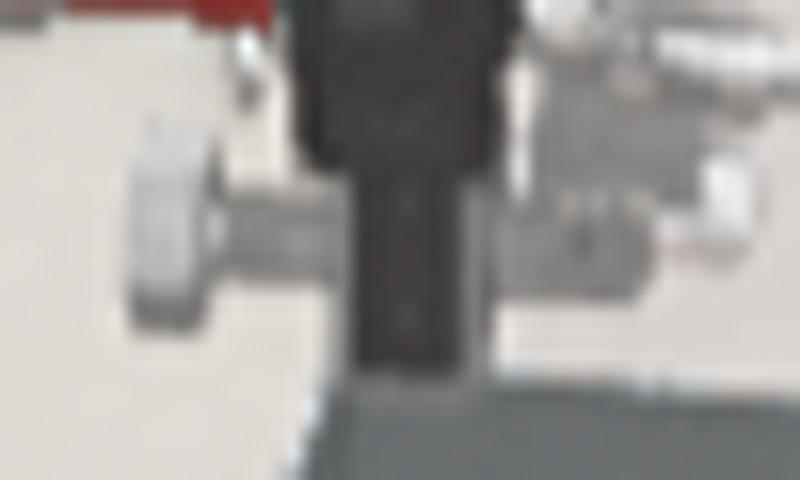

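The bolt is level to within about 0.6°. The head is about 1.2 mm low and 1 mm too far in +y (arm position and image agree), so I'll correct that.

```bash
python3 -m jog '[[[0,-1,1,0],[0,0,0,0],[0,0,0,0],[0,0,0,0],[0,0,0,0],[0,0,0,0],[0,0,0,0],[0,0,0,0]]]' && python3 -m jog '[[[0,0,0,0],[0,0,0,0],[0,0,0,0],[0,0,0,0],[0,0,0,0],[0,0,0,0],[0,0,0,0],[0,0,0,0]]]'
python3 - <<'E'
from h import *
np.set_printoptions(precision=4,suppress=True)
s=manip.sense();print(s["tcp_pos"],s["tool_rot"],s["force"],s["finger_gap"],abs(s["qd"]).max())
a=manip.snapshot("side");g=cv2.cvtColor(a,7).astype(float);b0=cv2.cvtColor(cv2.imread("pics/s8.png"),6).astype(float)
# head silhouette shift in rows and shank mid rows
for n,G in(("old",b0),("new",g)):
    for c in(305,312,313,314,330,332):
        p=G[188:210,c];m=p<190;r=np.nonzero(m)[0]+188;print(n,c,r.min(),r.max(),end="; ")
    print()
print(manip.sense()["tcp_pos"])
E
```

```text
t: 20.45
tcp_pos: [0.5125, 0.2264, 0.3567]
tool_rot: [0.723, -0.691, 0.0, -0.0]
force: [0.2, -0.2, -0.4]
finger_gap: 0.157
t: 21.45
tcp_pos: [0.5125, 0.2263, 0.3567]
tool_rot: [0.723, -0.691, -0.0, 0.0]
force: [-0.3, 0.3, -1.5]
finger_gap: 0.156
[0.5125 0.2263 0.3567] [ 0.7228 -0.691  -0.      0.    ] [-0.2522  0.3471 -1.5311] 0.15621675323939432 0.0021109153720270833
old 305 200 205; old 312 188 202; old 313 188 202; old 314 188 202; old 330 188 209; old 332 188 209; 
new 305 199 205; new 312 188 202; new 313 188 202; new 314 188 202; new 330 188 209; new 332 188 209; 
[0.5125 0.2264 0.3567]
```

The arm is on the target pose (0.5125, 0.2263, 0.3567), holding still with a firm grip. Handing in.

```bash
python3 -c "
from station import manip
print(manip.sign_off())"
```

```text
the job is handed in; nothing more can be done
None
```

The lid is flat, knob up, on the middle of the mat, and the large bolt is held in front of the inspection camera. I signed off at about 21.5 s of the 51 s. No verdict is reported.

- **Lid:** it touched down at the predicted height (TCP 0.1929 m, 9.8 N). The pictures show it centred on the mat. A paper sheet overlaps the mat's left side, but the lid's lip ends about 3 mm short of it.
- **Bolt:** it was gripped at mid-shank, lifted and turned 4.2° to match the camera's estimated yaw of about +2.6°. From the arm's readings the head face is at about (0.551, 0.228, 0.200) m, 100 mm in front of the measured lens. The arm was still and the grip steady at the end.
- **Level:** the side picture puts the bolt within about 0.6° of level. That picture also showed the head 1–2 mm low, so I raised it 1 mm and moved it 1 mm towards -y before handing in.
- **Other things:** the side picture taken with the bolt presented showed the small bolt still in the tin, and the spanner and camera looked undisturbed. I did not measure the coupling or the tape measure again at the end.

**Less certain:** the camera yaw is the weakest number. Single edge fits ranged from 1.6° to 3.5°, slots too short to fit well gave 0.5° to 6.5°, and the base-to-lens line gave 2.8°. The arm hid the held bolt in the top view, so its sideways position and yaw rest on the arm's own readings. The last side-view edge check was too coarse to confirm the final 1 mm correction.

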